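Push the polished case home in its rack lane

ROBOT

A 7-joint arm with a two-finger parallel gripper is mounted at the origin on the work surface. World frame = base frame: x ahead of the robot, y to its left, z up, the work surface at z = 0. Lengths are in mm, angles in rad, forces in N, time in s.
With the tool pointing down it reaches from about 350 to 900 mm from the base axis. Payload 7.2 kg.
Tool frame: the origin (TCP) lies at the very end of the fingers, on their centre line; the grasp point (between the pads) lies 19 mm behind it; x points along the fingers, z is the direction in which the jaws open and shut, and the axes are right-handed (so a half turn about x gives the same grasp; the last joint's range is limited). The gripper opens to 85 mm and grips with 20 to 120 N. Pads are 22 mm wide; open, the fingers measure 114 mm over their backs; the gripper's body (76 mm by 85 mm) begins 54 mm behind the grasp point. The pads swing forward as they close: fully open they stand 13 mm farther back than shut.
Start: joints at [-1.23, 0.411, -0.013, 1.596, 0.006, 1.134, -0.082], TCP at [248.452, 573.498, 231.297] pointing down, gripper open.
Joint ranges: [-2.95, 2.95], [-0.29, 1.99], [-1.47, 1.44], [0.14, 2.54], [-1.03, 4.17], [0.13, 1.85], [-2.86, 2.86]. Speed limits (rad/s): [2.39, 2.39, 3.01, 3.01, 3.14, 3.14, 3.14].

INTERFACE

Orientations are given as a 3x3 rotation matrix whose columns are the frame's x, y, z axes.
In Python, from workcell import ctrl gives the robot as it stands. The module is installed in compiled form; this text tells all that it offers.
- The arm moves only by the tool step_arm, never from a script. Its argument "increments" is a list that holds one entry, the list of rows, each a list of 5 numbers: the shift along the tool's x, y, z in cm, then the turn about the tool's x in degrees, then the finger opening in cm, from 0 to 8.54. A call has 1 to 12 rows; each row shifts and turns the commanded pose from where the row before left it, along the tool's axes as they then stand; what a row does not reach is not made up. A row lasts 1/12 s, in which the tool goes at most 41.7 mm and 7.16 degrees, less where a joint would pass 70% of its speed; a pose out of reach is approached as far as the arm can. A call is refused whole if a number of a shift passes 4.17 or a number of a turn 7.16, either way. A call with a gripper value outside its range is refused whole. The fingers move at their own pace and stop on an object; "grip_force" is the grip in N (left out, the last holds). Time passes only in rows, so rows that do not move let the fingers close. It gives the time, the measured TCP pose, the force and the opening at its end, in the units of the state.
- ctrl.state(): the state, without advancing time (a new reading comes with each control period).
- ctrl.grab_frame(name): name is "scene" or "top"; returns the picture (480x640x3 uint8, red, green, blue); there is no depth.
- ctrl.camera_params(name): a dict with "mtx" (3x3 intrinsics, pixels), "cam_to_world" (4x4, takes a point from camera to world coordinates). Camera axes: x right, y down, z forward; pixel columns grow to the right and rows downward; lengths in mm; the calibration is good to about 2 mm. A picture is of the moment at which its call begins. camera_params takes no time and is no camera call.
- ctrl.job_done(): hands the job in, once; it reports no verdict.
The state is a dict: "clock": time; "qpos": joint angles; "qd": joint speeds; "effort": joint torques, N m; "eef_pos": TCP position; "ee_rot": TCP orientation; "contact_force": force on the tool from outside, world axes, zero at the start; "wrist_torque": the same for the moment, N m; "grip_width": finger opening in mm.
Only numpy, scipy, OpenCV 4.12 (cv2) and the standard library are available. Lean on these libraries where they do the work, as an engineer would, in place of code of your own. Each camera call takes 0.05 s, during which the arm holds its last target.

TASK

Push the polished wooden case that stands on the open front of the rack straight down the empty lane behind it, until it stands fully home and square against the lane's back stop. Neither the case nor the robot may touch the guide rail on either side of that lane, since the metal would scuff the polish. Use only the fingers to push, keep off its lid knob, never lift or tip the case, and leave the two stored cases and everything else where they are.

Things in the scene. Friction and masses are not known exactly. Their poses are not given: they have to be found in the camera images.
- case: The case to push: dark polished hardwood box with a flat lid, 112 mm long (x), 92 mm wide (y), 50 mm high, plus a brass knob on the lid. Origin: centre of the underside. Stands loose on the rack's board before the empty lane, up to 16 mm off its centre line, turned up to 0.17 rad from the lane's x. 0.4 to 0.8 kg; slides with ordinary friction (2 to 6 N) and turns easily if pushed off centre.
- case_end (a point): Middle of that case's near end wall (the end facing the robot, with a flush brass lock plate), 20 mm above the underside and 56 mm to -x of the case's origin. Axes as the case's.
- case_knob: Brass knob fixed on the middle of that case's lid, 24 mm across, 21 mm high. Origin: its foot, on top of the lid (50 mm above the case's origin). Not to be touched.
- lane_free: The empty lane of the rack, fixed. Origin: on the board's top surface, at the lane's mouth, midway between its rails; x runs down the lane away from the robot, y to the left, z up. Clear width between the rails 110 mm (9 mm of play each side of the case). The rails run from x = 0 to 150 mm. Before the mouth (x below 0) the board is open and flat for 190 mm, level with the lane's floor.
- lane_stop (a point): Middle of the face of the empty lane's back stop, a rigid steel plate 38 mm high across the lane; x = 145 mm, z = 20 mm in the lane's frame, same axes. With the case home its far end lies on this face: its origin is then at x = 89 mm and its near end at x = 33 mm in the lane's frame.
- rail_left: Left guide rail of the empty lane (at the lane's +y), fixed and rigid: an aluminium flat bar 8 mm thick, 150 mm long, standing on short posts, from 10 to 36 mm above the board. Origin: at its mouth end, on its inner face, at board level (y = +55 mm in the lane's frame); x along the rail.
- rail_right: Right guide rail of the empty lane (at the lane's -y), the mirror image: origin at its mouth end, on its inner face, at board level (y = -55 mm in the lane's frame).
- rack: The rack's plywood board, fixed on the bench, 360 mm deep, 400 mm wide, 18 mm thick. Origin: on the bench (18 mm below the board's top), under the mouth of the middle lane; x down the lanes. The board reaches from x = -190 to 170 mm. It carries three equal parallel lanes at y = -128, 0 and 128 mm; which one is empty varies.
- case_b: A stored case of the same kind and size, home in another lane. Origin: centre of the underside. Leave it.
- case_c: A second stored case of the same kind and size, home in the remaining lane. Origin: centre of the underside. Leave it.
- finial: Small turned light-wood finial, 30 mm across the foot, 55 mm high, standing on the rack's open front before the lane of case_b. Origin: centre of its foot. Leave it.
- collet: Steel collet, 32 mm across at the top, 40 mm high, standing on the rack's open front before the lane of case_c. Origin: centre of its foot. Leave it.
- rosette: Brass rosette disc, 112 mm across, 9 mm thick, lying on the bench to the left of the rack. Origin: centre of the underside. Leave it.
- bowl: Turned wooden bowl, 110 mm across, 50 mm high, on the bench to the right of the rack. Origin: centre of the underside. Leave it.
- chuck_key: Steel T-shaped chuck key, 95 mm long, 14 mm high, lying on the bench to the right of the rack. Origin: on the bench under the middle of its shank. Leave it.

How it is judged:
By the outcome, as a careful person would: the job done as asked, in the order asked, and still so for the second after the job is handed in, with the robot touching nothing.
It also fails if it takes over 64 s, if anything falls off the work surface, if the arm or the gripper's body presses on something with over 40 N, if the wrist force passes 120 N, or if a joint passes its speed limit or range.

## Working session

There is one attempt and no reset: what is moved stays moved. The work goes in short steps, Python scripts to look and compute and a tool call to move; the robot and the scene stay as the last step left them, time stands still between calls to the robot, and variables do not carry over. Pictures are saved under pics/ and viewed, and the job is handed in when it is done.

Besides the shell and the picture viewer there is one more tool, called after "Emit:" as name([rows], argument=value, ...), one row to a line, values as JSON. step_arm: Moves the arm, as the interface text tells. Its arguments: {"type":"object","properties":{"increments":{"type":"array","items":{"type":"array","items":{"type":"array","items":{"type":"number"}}}},"grip_force":{"type":"number"}},"required":["increments"]}

```bash
mkdir -p pics
python3 - <<'E'
from workcell import ctrl
import cv2,numpy as np
for n in("scene","top"):
    cv2.imwrite(f"pics/{n}0.png",ctrl.grab_frame(n)[:,:,::-1]); p=ctrl.camera_params(n); print(n,np.round(p["mtx"],1).tolist(),np.round(p["cam_to_world"],3).tolist())
s=ctrl.state();print(s["clock"],s["eef_pos"],np.round(s["ee_rot"],3),s["grip_width"])
E
```

```text
scene [[509.4, 0.0, 321.2], [0.0, 509.4, 242.9], [0.0, 0.0, 1.0]] [[0.79, 0.42, -0.446, 1059.981], [0.612, -0.521, 0.594, -636.782], [0.018, -0.743, -0.669, 800.451], [0.0, 0.0, 0.0, 1.0]]
top [[616.7, 0.0, 325.6], [0.0, 616.7, 238.9], [0.0, 0.0, 1.0]] [[-0.02, -0.98, 0.199, 200.799], [-1.0, 0.019, -0.006, 1.936], [0.002, -0.199, -0.98, 1759.666], [0.0, 0.0, 0.0, 1.0]]
0.1 [248.30810008 573.07324593 230.5370947 ] [[-0.    -0.918  0.398]
 [-0.001  0.398  0.918]
 [-1.    -0.    -0.001]] 85.6123271942946
```

View pics/scene0.png

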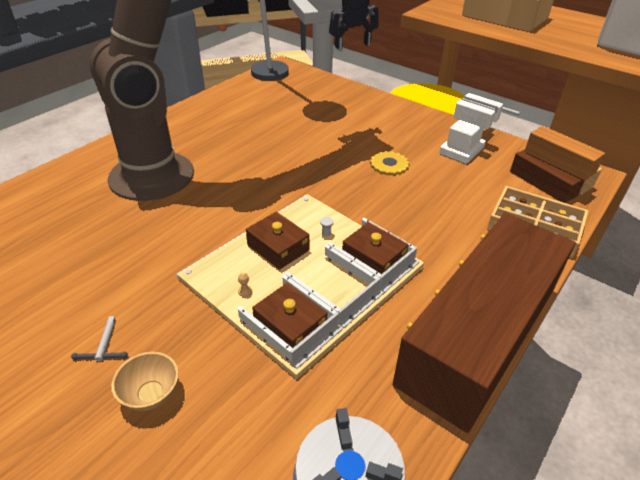

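View pics/top0.png

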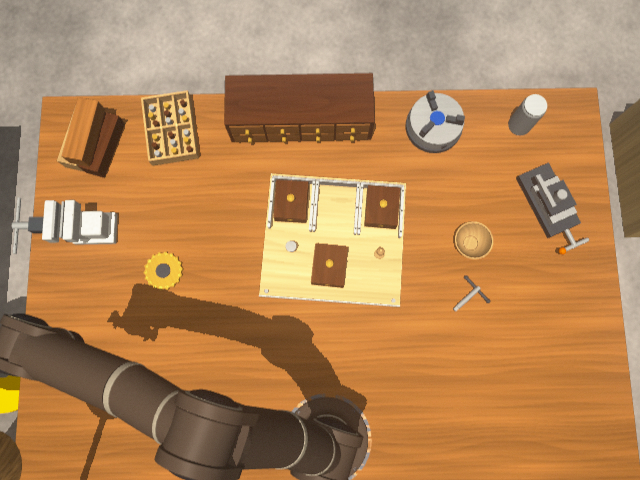

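The middle lane, around (337,205) in the top view, is empty. The case is at about (330,265), with the collet at (291,246) and the finial at (380,253). I'll enlarge both views to measure.

Run:
```python
import cv2
a=cv2.imread("pics/top0.png")[165:315,250:415]
cv2.imwrite("pics/topz.png",cv2.resize(a,None,fx=4,fy=4,interpolation=cv2.INTER_CUBIC)[:600])
a=cv2.imread("pics/scene0.png")[190:380,170:430]
cv2.imwrite("pics/scenez.png",cv2.resize(a,None,fx=3,fy=3,interpolation=cv2.INTER_CUBIC))
```

```text
(no output)
```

View pics/topz.png

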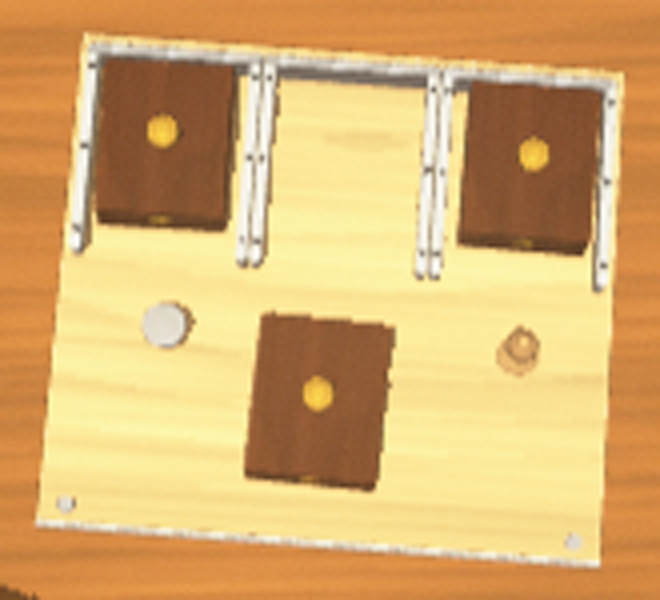

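View pics/scenez.png

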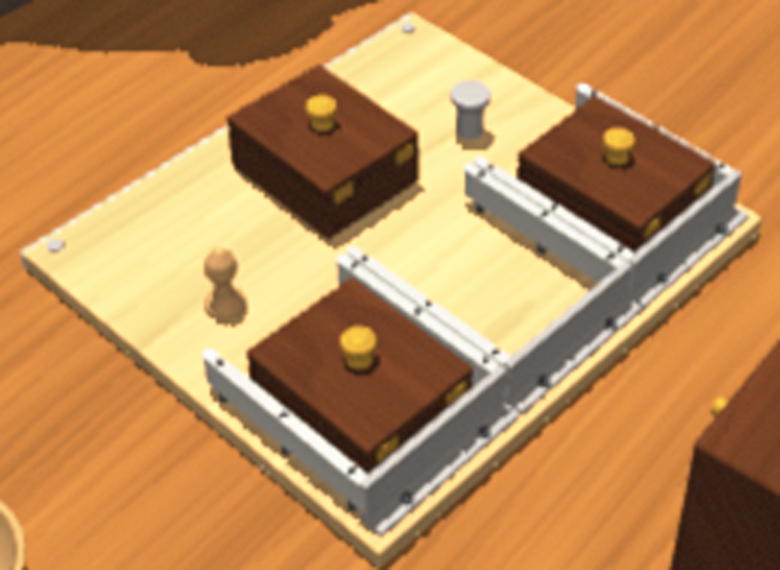

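```bash
cat > h.py <<'E'
import cv2,numpy as np
from workcell import ctrl
def ray(n,uv,z):
    p=ctrl.camera_params(n);T=p["cam_to_world"];uv=np.atleast_2d(uv).astype(float)
    d=np.c_[uv,np.ones(len(uv))]@np.linalg.inv(p["mtx"]).T@T[:3,:3].T
    o=T[:3,3];return (o+d*((z-o[2])/d[:,2])[:,None])[:,:2]
def big(m,seed):
    n,l=cv2.connectedComponents(m.astype(np.uint8)); return l==l[seed[1],seed[0]]
def rect(P):
    (c,s,a)=cv2.minAreaRect(P.astype(np.float32)); return c,s,a
E
python3 - <<'E'
from h import *
a=cv2.imread("pics/top0.png");b=cv2.imread("pics/scene0.png")
for nm,im,pts in(("top",a,[(320,255),(330,285),(330,288),(325,250),(290,195),(316,200),(340,250),(337,183)]),("scene",b,[(265,235),(262,253),(300,255),(300,232)])):
    h=cv2.cvtColor(im,cv2.COLOR_BGR2HSV)
    for p in pts: print(nm,p,im[p[1],p[0]],h[p[1],p[0]])
# column profile down case in top
h=cv2.cvtColor(a,cv2.COLOR_BGR2HSV)
print([tuple(int(x) for x in a[r,322]) for r in range(278,292)])
print("sat row210",h[210,300:375,1].tolist());print("val",h[210,300:375,2].tolist())
E
```

```text
top (320, 255) [ 55  92 145] [ 12 158 145]
top (330, 285) [ 41  73 111] [ 14 161 111]
top (330, 288) [155 235 252] [ 25  98 252]
top (325, 250) [ 52  89 141] [ 12 161 141]
top (290, 195) [ 65 180 233] [ 21 184 233]
top (316, 200) [234 244 247] [ 23  13 247]
top (340, 250) [ 54  90 143] [ 12 159 143]
top (337, 183) [ 95 107 121] [ 14  55 121]
scene (265, 235) [ 40  65 120] [  9 170 120]
scene (262, 253) [17 29 54] [ 10 175  54]
scene (300, 255) [26 44 66] [ 14 155  66]
scene (300, 232) [ 36  64 116] [ 11 176 116]
[(50, 85, 137), (49, 87, 138), (50, 90, 138), (46, 85, 135), (48, 86, 138), (49, 84, 130), (43, 75, 114), (71, 120, 159), (133, 212, 244), (159, 237, 253), (152, 232, 251), (145, 224, 249), (141, 220, 248), (140, 221, 248)]
sat row210 [161, 162, 168, 157, 156, 156, 149, 128, 104, 103, 32, 13, 13, 57, 14, 11, 39, 110, 105, 104, 102, 106, 103, 102, 102, 101, 100, 101, 100, 99, 103, 105, 103, 97, 101, 102, 102, 104, 101, 101, 98, 100, 99, 99, 99, 98, 100, 99, 100, 98, 96, 99, 96, 95, 96, 31, 11, 13, 63, 15, 12, 32, 91, 93, 91, 127, 156, 163, 156, 160, 155, 154, 160, 162, 159]
val [130, 131, 132, 133, 137, 141, 101, 146, 249, 250, 248, 246, 246, 193, 243, 246, 218, 163, 250, 251, 251, 251, 251, 251, 251, 252, 251, 252, 252, 252, 251, 251, 252, 252, 252, 252, 252, 252, 252, 252, 252, 252, 252, 252, 252, 252, 252, 252, 252, 253, 252, 252, 252, 252, 252, 231, 245, 246, 183, 244, 246, 234, 252, 252, 252, 154, 136, 144, 141, 132, 132, 131, 132, 135, 136]
```

```bash
cat > meas.py <<'E'
from h import *
def cross(v,th,i0,d):
    # first subpixel crossing of th moving from i0 in direction d
    i=i0;s=v[i]>th
    while (v[i+d]>th)==s:i+=d
    return i+d*(th-v[i])/(v[i+d]-v[i])
def fit(P):
    vx,vy,x0,y0=cv2.fitLine(P.astype(np.float32),cv2.DIST_HUBER,0,.01,.01).ravel(); 
    r=np.abs((P-[x0,y0])@[-vy,vx]);return np.array([x0,y0]),np.array([vx,vy]),r.max()
def lane(a):
    S=cv2.cvtColor(a,cv2.COLOR_BGR2HSV)[:,:,1].astype(float)
    L=[];R=[]
    for r in range(190,228):
        L.append((cross(S[r],60,335,-1),r));R.append((cross(S[r],60,335,1),r))
    return np.array(L),np.array(R)
def case(a,c,half=14):
    # c lid center px
    G=a[:,:,1].astype(float);c=(int(c[0]),int(c[1]))
    L=[(cross(G[r],155,c[0]-8,-1),r) for r in range(c[1]-half,c[1]+half)]
    R=[(cross(G[r],155,c[0]+8,1),r) for r in range(c[1]-half,c[1]+half)]
    F=[(u,cross(G[:,u],155,c[1]-12,-1)) for u in range(c[0]-12,c[0]+13)]
    N=[(u,cross(G[:,u],155,c[1]+12,1)) for u in range(c[0]-12,c[0]+13)]
    return [np.array(q,float) for q in(L,R,F,N)]
def knob(n,a,box):
    u0,u1,v0,v1=box;h=cv2.cvtColor(a[v0:v1,u0:u1],cv2.COLOR_BGR2HSV)
    m=(h[:,:,0]>17)&(h[:,:,1]>165)&(h[:,:,2]>160);v,u=np.nonzero(m);return np.array([u.mean()+u0,v.mean()+v0]),m.sum()
E
python3 - <<'E'
from meas import *
a=cv2.imread("pics/top0.png")
L,R=lane(a);print(np.round(L[::4],1).tolist(),np.round(R[::4],1).tolist())
for nm,q in(("L",L),("R",R)):
    c,d,r=fit(ray("top",q,54));print(nm,c,d,np.degrees(np.arctan2(d[1],d[0])),r)
for nm,q in zip("LRFN",case(a,(330,265))):
    c,d,r=fit(ray("top",q,68 if nm!="N" else 18));print(nm,c,d,np.degrees(np.arctan2(d[1],d[0])),r)
for b in((318,342,252,275),(280,300,188,208),(373,393,193,213)):
    k,n=knob("top",a,b);print(k,n,ray("top",k,86))
b=cv2.imread("pics/scene0.png");
for bx in((265,290,215,240),(280,300,290,315),(365,385,228,250)):
    k,n=knob("scene",b,bx);print("scene",k,n,ray("scene",k,82))
E
```

```text
[[317.9, 190.0], [317.6, 194.0], [317.4, 198.0], [316.9, 202.0], [316.7, 206.0], [316.3, 210.0], [316.0, 214.0], [315.7, 218.0], [315.4, 222.0], [314.8, 226.0]] [[356.2, 190.0], [355.7, 194.0], [355.5, 198.0], [355.5, 202.0], [355.2, 206.0], [354.6, 210.0], [354.5, 214.0], [354.3, 218.0], [353.9, 222.0], [353.6, 226.0]]
L [635.54565  15.86436] [ 0.99549764 -0.09478644] -5.4390273 0.5631242112000464
R [633.1587  -93.76686] [ 0.99558294 -0.09388648] -5.387233 0.6571389010186182
L [472.24463   29.615114] [ 0.9919184  -0.12687767] -7.2892003 0.7948074668976751
R [474.63983 -65.05889] [ 0.9918901  -0.12709887] -7.301979 1.8589008273709369
F [530.0362   -18.911665] [0.12449999 0.9922196 ] 82.848114 1.0524984551944738
N [417.88153 -18.69318] [0.12722993 0.99187326] 82.690445 0.928639280776288
[328.97916667 262.91666667] 48 [[473.66088223 -16.43737935]]
[290.17021277 197.42553191] 47 [[661.87904899  88.65123108]]
[382.96 203.24] 50 [[ 640.07809    -171.22783546]]
scene [276.53448276 224.9137931 ] 58 [[469.62195442 -13.97044722]]
scene [288.93023256 303.        ] 86 [[ 637.20925643 -168.70921895]]
scene [375.69491525 235.94915254] 59 [[659.04710774  91.9597253 ]]
```

The case origin is at about x = -90, y = +6 in the lane frame, turned -1.9°. The gap between the rails measures 109.4 mm. The plan is to turn the tool to the case's yaw, move over to a point behind its near end, and push with both fingers open about 50 mm.

Emit:
step_arm([
  [[0, 0, 0, -5.4, 5], [0, 0, 0, -5.4, 5], [0, 0, 0, -5.3, 5], [0, -1, -2.8, 0, 5], [0, -1, -2.8, 0, 5], [0, -1, -2.8, 0, 5], [0, -1, -2.8, 0, 5], [0, -1, -2.8, 0, 5], [0, -1, -2.8, 0, 5], [0, -1, -2.8, 0, 5], [0, -1, -2.8, 0, 5], [0, -1, -2.8, 0, 5]],
])

```text
clock: 1.1
eef_pos: [305.5, 310.4, 231.1]
ee_rot: [[-0.0, -0.992, 0.127], [-0.0, 0.127, 0.992], [-1.0, 0.0, -0.0]]
contact_force: [-0.8, -0.4, -0.8]
grip_width: 50.1
```

Emit:
step_arm([
  [[0, -1, -2.8, 0, 5], [0, -1, -2.8, 0, 5], [0, -1, -2.8, 0, 5], [0, -1, -2.8, 0, 5], [0, -1, -2.8, 0, 5], [0, -1, -2.8, 0, 5], [0, -1, -2.8, 0, 5], [0, -1, -2.8, 0, 5], [0, -1, -2.8, 0, 5], [0, -1, -2.8, 0, 5], [0, 0, 0, 0, 5], [0, 0, 0, 0, 5]],
])

```text
clock: 2.1
eef_pos: [369.0, 20.5, 231.2]
ee_rot: [[-0.0, -0.991, 0.131], [0.0, 0.131, 0.991], [-1.0, 0.0, 0.0]]
contact_force: [-0.4, 0.3, -0.4]
grip_width: 50.3
```

Run:
```python
from h import *
for n in("scene","top"):
    f=ctrl.grab_frame(n)[:,:,::-1];cv2.imwrite(f"pics/{n}1.png",f)
s=ctrl.state();R=s["ee_rot"];print(s["clock"],s["eef_pos"],np.round(R,4),s["grip_width"],s["contact_force"])
t=np.array([378.5,-5.5,130]);print("to go tool",R.T@(t-s["eef_pos"]),np.degrees(np.arctan2(R[1,2],R[0,2])))
```

```text
2.2 [368.86100258  22.25943077 231.16740504] [[-3.000e-04 -9.919e-01  1.271e-01]
 [ 2.000e-04  1.271e-01  9.919e-01]
 [-1.000e+00  4.000e-04  1.000e-04]] 49.872699580316414 [-1.24714304  0.72676195 -0.8546752 ]
to go tool [101.15880675 -13.12552398 -26.32406785] 82.69802320523169
```

View pics/scene1.png

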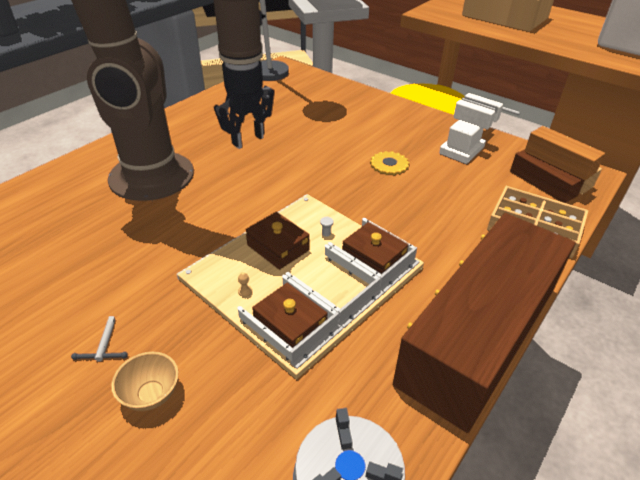

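The gripper is clear of everything, with its tips around (240,140). Next I'll line up sideways and go down to z of about 30.

Emit:
step_arm([
  [[0, -0.6, -1.3, 0, 5], [0, -0.6, -1.3, 0, 5], [2.5, 0, 0, 0, 5], [2.5, 0, 0, 0, 5], [2.5, 0, 0, 0, 5], [2.5, 0, 0, 0, 5], [2.5, 0, 0, 0, 5], [2.5, 0, 0, 0, 5], [2, 0, 0, 0, 5], [0, 0, 0, 0, 5], [0, 0, 0, 0, 5]],
])

```text
clock: 3.12
eef_pos: [376.8, -5.1, 60.8]
ee_rot: [[-0.003, -0.992, 0.126], [-0.001, 0.126, 0.992], [-1.0, 0.003, -0.001]]
contact_force: [0.5, -1.1, 0.6]
grip_width: 49.8
```

```bash
cat > look.py <<'E'
from h import *
import sys
k=sys.argv[1];f={}
for n in("scene","top"):
    f[n]=ctrl.grab_frame(n)[:,:,::-1];cv2.imwrite(f"pics/{n}{k}.png",f[n])
w=np.hstack([cv2.resize(f["top"][165:315,250:415],(495,450),interpolation=cv2.INTER_CUBIC)])
x=cv2.resize(f["scene"][190:380,170:430],(616,450),interpolation=cv2.INTER_CUBIC)
cv2.imwrite(f"pics/z{k}.png",cv2.resize(np.hstack([w,x]),(800,324)))
s=ctrl.state();R=s["ee_rot"];print(s["clock"],np.round(s["eef_pos"],1),"yaw",np.degrees(np.arctan2(R[1,2],R[0,2])),s["grip_width"],np.round(s["contact_force"],1))
O=np.array([562.4,-32.2]);d=np.array([.99554,-.0943]);q=s["eef_pos"][:2]-O
print("TCP in lane",q@d,q@[.0943,.99554])
E
python3 look.py 2
```

```text
3.2167 [378.3  -5.1  62.1] yaw 82.73360414309468 49.90497421490748 [-0.6 -0.3  0.2]
TCP in lane -185.85857816861758 9.582008025369031
```

View pics/z2.png

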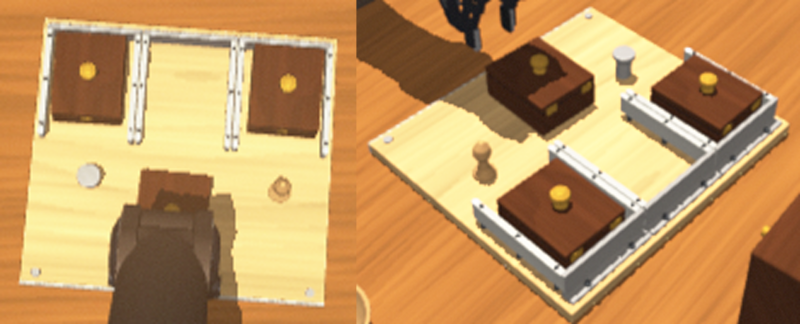

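Emit:
step_arm([
  [[1, 0, 0, 0, 5], [1, 0, 0, 0, 5], [1, 0, 0, 0, 5], [0.2, 0, 0, 0, 5], [0, 0, 0, 0, 5], [0, 0, 0, 0, 5]],
])

```text
clock: 3.72
eef_pos: [378.3, -5.5, 30.2]
ee_rot: [[0.001, -0.992, 0.127], [0.001, 0.127, 0.992], [-1.0, -0.001, 0.001]]
contact_force: [-0.5, 1.4, 0.8]
grip_width: 50.2
```

```bash
python3 look.py 3
```

```text
3.8167 [378.3  -5.5  30.1] yaw 82.68266266029006 49.59467797064117 [-0.8  0.2 -0.3]
TCP in lane -185.77171488524496 9.196177139664986
```

View pics/z3.png

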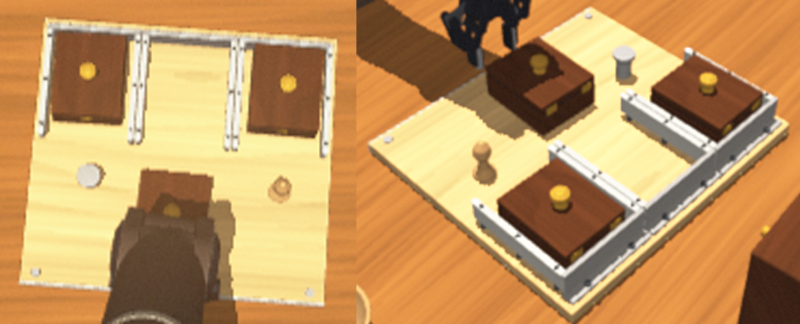

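Emit:
step_arm([
  [[0, -0.4, 0, 0, 5], [0, -0.4, 0, 0, 5], [0, -0.4, 0, 0, 5], [0, -0.4, 0, 0, 5], [0, -0.4, 0, 0, 5], [0, -0.2, 0, 0, 5], [0, -0.2, 0, 0, 5], [0, -0.2, 0, 0, 5], [0, -0.2, 0, 0, 5], [0, -0.2, 0, 0, 5], [0, -0.2, 0, 0, 5]],
])

```text
clock: 4.73
eef_pos: [407.6, -9.6, 29.0]
ee_rot: [[-0.004, -0.992, 0.127], [0.0, 0.127, 0.992], [-1.0, 0.004, -0.0]]
contact_force: [-7.4, 1.6, 4.2]
grip_width: 50.1
```

```bash
cat >> look.py <<'E'
# case lid in scene view
sc=cv2.cvtColor(f["scene"],cv2.COLOR_BGR2HSV)
E
python3 look.py 4
```

```text
4.8333 [407.9  -9.6  28.9] yaw 82.69034838123294 50.10407401992602 [-4.9  1.4  3. ]
TCP in lane -155.9714046284137 7.8806168154562535
```

View pics/z4.png

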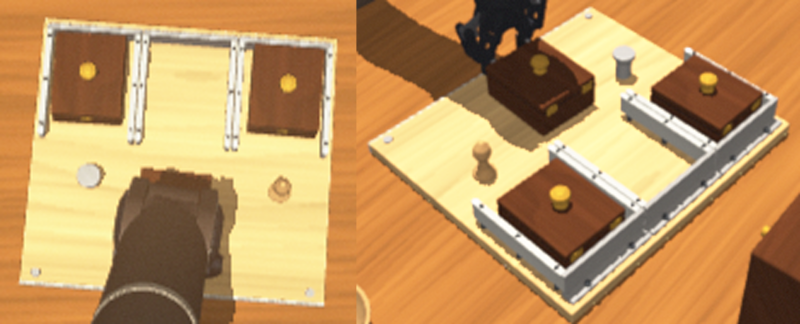

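Contact came at TCP lane x of about -156, as predicted, with a push of about 7 N. Now I'll push slowly and steer out the 6 mm offset and the 1.9° turn.

Emit:
step_arm([
  [[0, -0.3, -0.03, -0.08, 5], [0, -0.3, -0.03, -0.08, 5], [0, -0.3, -0.03, -0.08, 5], [0, -0.3, -0.03, -0.08, 5], [0, -0.3, -0.03, -0.08, 5], [0, -0.3, -0.03, -0.08, 5], [0, -0.3, -0.03, -0.08, 5], [0, -0.3, -0.03, -0.08, 5], [0, -0.3, -0.03, -0.08, 5], [0, -0.3, -0.03, -0.08, 5]],
])

```text
clock: 5.67
eef_pos: [439.1, -16.5, 29.3]
ee_rot: [[-0.0, -0.994, 0.113], [0.0, 0.113, 0.994], [-1.0, 0.0, 0.0]]
contact_force: [-2.1, 0.9, -1.8]
grip_width: 50.1
```

```bash
python3 look.py 5
python3 - <<'E'
import cv2
a=cv2.imread("pics/scene5.png")[190:340,220:420]
cv2.imwrite("pics/sz5.png",cv2.resize(a,None,fx=4,fy=4,interpolation=cv2.INTER_CUBIC))
E
```

```text
5.7667 [439.9 -16.6  29.4] yaw 83.4736118803922 49.78652160032783 [ 0.  -0.9 -0.4]
TCP in lane -123.40857638929857 4.014302062694152
```

View pics/z5.png

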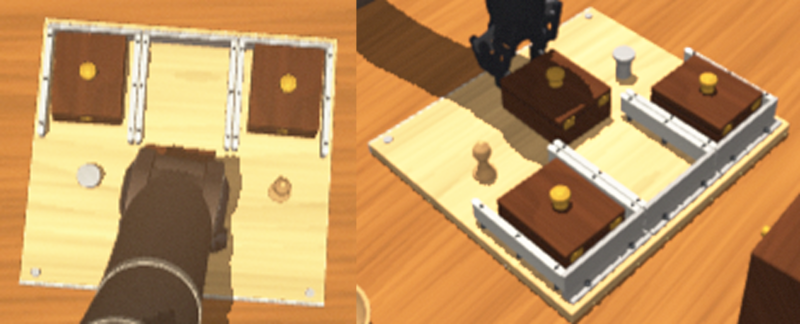

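View pics/sz5.png

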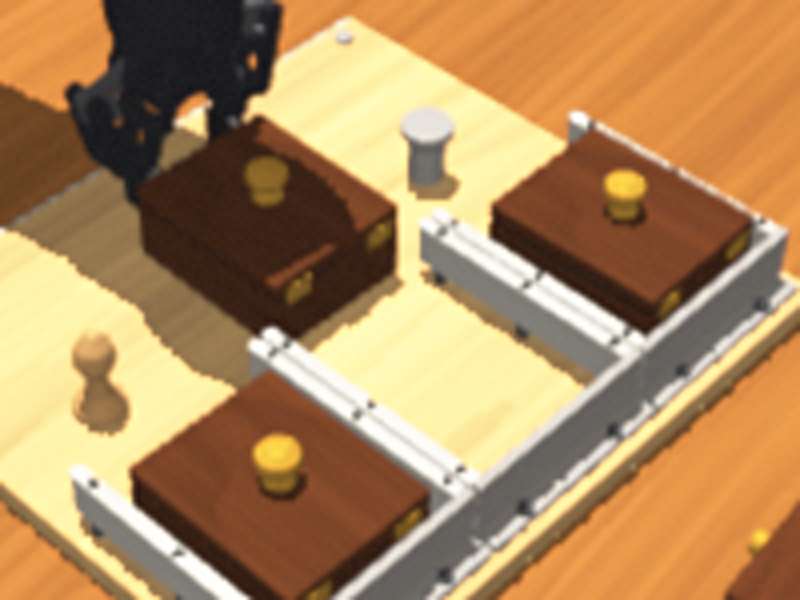

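The case is leading corner-first into the mouth with no contact, and the gaps look fine on both sides. I'll check it numerically in the scene view, using the stored cases as reference.

```bash
cat > lid.py <<'E'
from meas import *
import sys
O=np.array([562.4,-32.2]);d=np.array([.99554,-.0943]);n=np.array([.0943,.99554])
def tolane(P): q=np.atleast_2d(P)-O; return np.c_[q@d,q@n]
def quad(im,seeds,vis=None,lo=(0,0,32),):
    # case dark silhouette: hull of brown mask seeds -> print
    h=cv2.cvtColor(im,cv2.COLOR_BGR2HSV)
    return h
k=sys.argv[1];im=cv2.imread(f"pics/scene{k}.png")
for nm,bx in eval(sys.argv[2]).items():
    u0,u1,v0,v1=bx;h=cv2.cvtColor(im[v0:v1,u0:u1],cv2.COLOR_BGR2HSV)
    m=((h[:,:,0]>=17)&(h[:,:,1]>130)).astype(np.uint8)
    c,_=cv2.findContours(m,0,2);c=max(c,key=cv2.contourArea);M=cv2.moments(m*0+cv2.drawContours(m*0,[c],-1,1,-1),True)
    p=np.array([M["m10"]/M["m00"]+u0,M["m01"]/M["m00"]+v0]);print(nm,np.round(p,1),M["m00"],np.round(tolane(ray("scene",p,82)),1))
E
python3 lid.py 5 '{"case":(277,298,225,243),"b":(280,300,294,315),"c":(367,385,229,247)}'
python3 lid.py 0 '{"case":(267,287,215,236),"b":(280,300,294,315),"c":(367,385,229,247)}'
```

```text
case [286.2 234.5] 107.0 [[-56.1   2.1]]
b [289.1 305.1] 139.0 [[  91.3 -132.3]]
c [375.6 238.2] 106.0 [[ 88.9 126.9]]
case [276.6 227.1] 99.0 [[-88.7   4.6]]
b [289.2 305.1] 141.0 [[  91.3 -132.1]]
c [375.6 238.1] 105.0 [[ 88.6 127.2]]
```

Emit:
step_arm([
  [[0, -0.3, -0.03, -0.09, 5], [0, -0.3, -0.03, -0.09, 5], [0, -0.3, -0.03, -0.09, 5], [0, -0.3, -0.03, -0.09, 5], [0, -0.3, -0.03, -0.09, 5], [0, -0.3, -0.03, -0.09, 5], [0, -0.3, -0.03, -0.09, 5], [0, -0.3, -0.03, -0.09, 5], [0, -0.3, -0.03, -0.09, 5], [0, -0.3, -0.03, -0.09, 5], [0, -0.3, -0.03, -0.09, 5], [0, -0.3, -0.03, -0.09, 5]],
])

```text
clock: 6.77
eef_pos: [473.8, -23.7, 29.3]
ee_rot: [[-0.001, -0.996, 0.095], [0.0, 0.095, 0.996], [-1.0, 0.001, 0.0]]
contact_force: [-6.4, 1.6, 3.1]
grip_width: 50.1
```

```bash
python3 look.py 6
python3 - <<'E'
import cv2
a=cv2.imread("pics/scene6.png")[190:340,220:420]
cv2.imwrite("pics/sz6.png",cv2.resize(a,None,fx=4,fy=4,interpolation=cv2.INTER_CUBIC))
E
python3 lid.py 6 '{"case":(289,309,232,252),"b":(280,300,294,315),"c":(367,385,229,247)}'
```

```text
6.8667 [474.8 -23.8  29.4] yaw 84.56726864667664 49.848709440775835 [-2.5  1.3  1.1]
TCP in lane -87.97131847295334 0.09969831642612582
case [296.8 242.9] 110.0 [[-20.7  -1. ]]
b [289.1 305.1] 139.0 [[  91.3 -132.3]]
c [375.6 238.1] 105.0 [[ 88.7 127.3]]
```

View pics/sz6.png

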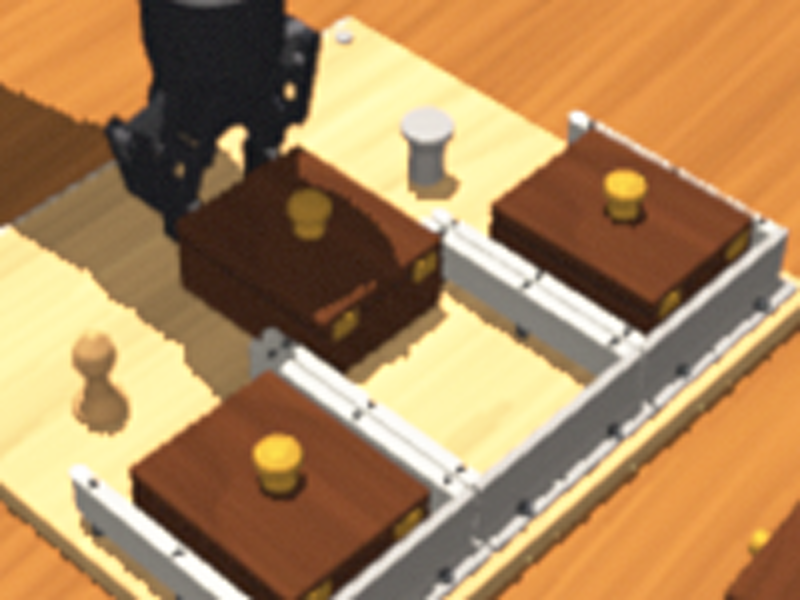

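View pics/z6.png

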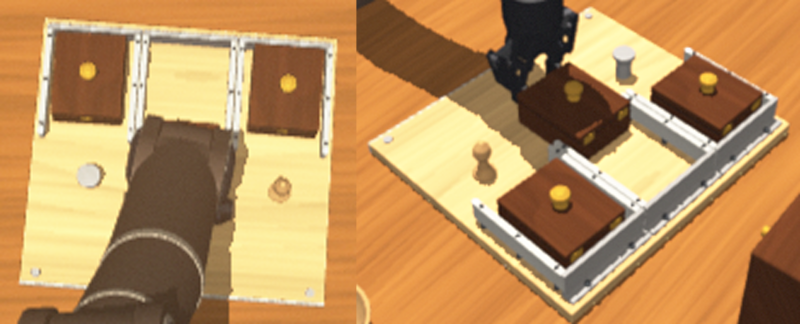

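The case is now in the mouth, 0 to 1.5 mm left of centre, and the tool is square to the lane. I'll keep going straight.

Emit:
step_arm([
  [[0, -0.3, -0.01, 0, 5], [0, -0.3, -0.01, 0, 5], [0, -0.3, -0.01, 0, 5], [0, -0.3, -0.01, 0, 5], [0, -0.3, -0.01, 0, 5], [0, -0.3, 0, 0, 5], [0, -0.3, 0, 0, 5], [0, -0.3, 0, 0, 5], [0, -0.3, 0, 0, 5], [0, -0.3, 0, 0, 5], [0, -0.3, 0, 0, 5], [0, -0.3, 0, 0, 5]],
])

```text
clock: 7.87
eef_pos: [510.4, -27.7, 29.2]
ee_rot: [[0.0, -0.995, 0.095], [-0.0, 0.095, 0.995], [-1.0, -0.0, 0.0]]
contact_force: [-3.4, 0.5, 0.2]
grip_width: 50.1
```

```bash
python3 look.py 7
python3 - <<'E'
import cv2
a=cv2.imread("pics/scene7.png")[190:340,220:420]
cv2.imwrite("pics/sz7.png",cv2.resize(a,None,fx=4,fy=4,interpolation=cv2.INTER_CUBIC))
E
python3 lid.py 7 '{"case":(298,322,238,263),"b":(280,300,294,315),"c":(367,385,229,247)}'
```

```text
7.9667 [511.2 -27.8  29.4] yaw 84.55975282510582 49.8353351021026 [-1.1  0.6 -0.9]
TCP in lane -51.34421760149502 -0.41041487249476866
case [309.  251.2] 115.0 [[15.6 -1.4]]
b [289.  305.2] 141.0 [[  91.3 -132.4]]
c [375.7 238.1] 108.0 [[ 88.9 127.2]]
```

View pics/sz7.png

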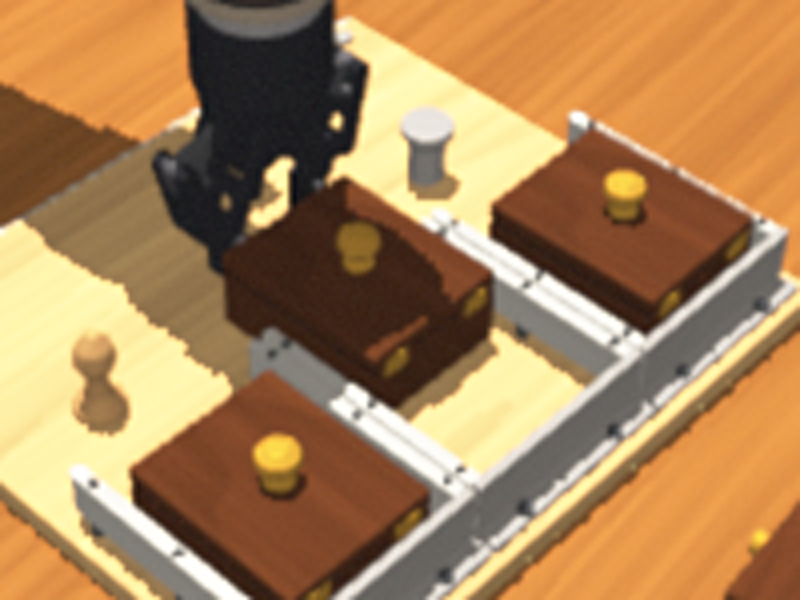

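The case is tracking well: x = 16, y about 0 to 1. Before the fingers enter between the rails I'll back off briefly, narrow them to 35 mm for more clearance, and make contact again.

Emit:
step_arm([
  [[0, 0.6, 0, 0, 5], [0, 0.6, 0, 0, 5], [0, 0, 0, 0, 3.5], [0, 0, 0, 0, 3.5], [0, 0, 0, 0, 3.5], [0, -0.4, 0, 0, 3.5], [0, -0.3, 0, 0, 3.5], [0, -0.3, 0, 0, 3.5], [0, -0.2, 0, 0, 3.5]],
])

```text
clock: 8.72
eef_pos: [510.8, -27.7, 29.3]
ee_rot: [[0.0, -0.995, 0.095], [-0.0, 0.095, 0.995], [-1.0, -0.0, -0.0]]
contact_force: [-0.4, 0.3, -0.1]
grip_width: 34.9
```

Emit:
step_arm([
  [[0, -0.3, 0, 0, 3.5], [0, -0.3, 0, 0, 3.5], [0, -0.3, 0, 0, 3.5], [0, -0.3, 0, 0, 3.5], [0, -0.3, 0, 0, 3.5], [0, -0.3, 0, 0, 3.5], [0, -0.3, 0, 0, 3.5], [0, -0.3, 0, 0, 3.5], [0, -0.3, 0, 0, 3.5], [0, -0.3, 0, 0, 3.5]],
])

```text
clock: 9.55
eef_pos: [538.0, -30.4, 28.9]
ee_rot: [[-0.004, -0.995, 0.095], [0.001, 0.095, 0.995], [-1.0, 0.004, 0.0]]
contact_force: [-7.4, 1.3, 4.6]
grip_width: 34.9
```

```bash
python3 look.py 8
python3 - <<'E'
import cv2
a=cv2.imread("pics/scene8.png")[190:340,220:420]
cv2.imwrite("pics/sz8.png",cv2.resize(a,None,fx=4,fy=4,interpolation=cv2.INTER_CUBIC))
E
python3 lid.py 8 '{"case":(308,332,245,270),"b":(280,300,294,315),"c":(367,385,229,247)}'
```

```text
9.65 [539.  -30.4  28.8] yaw 84.55985633268527 35.28051888434319 [-4.5  0.1  1.8]
TCP in lane -23.445424920368858 -0.45382012295923435
case [318.8 257.6] 120.0 [[43.1 -1.2]]
b [289.1 305.1] 140.0 [[  91.3 -132.3]]
c [375.6 238. ] 105.0 [[ 88.7 127.3]]
```

View pics/sz8.png

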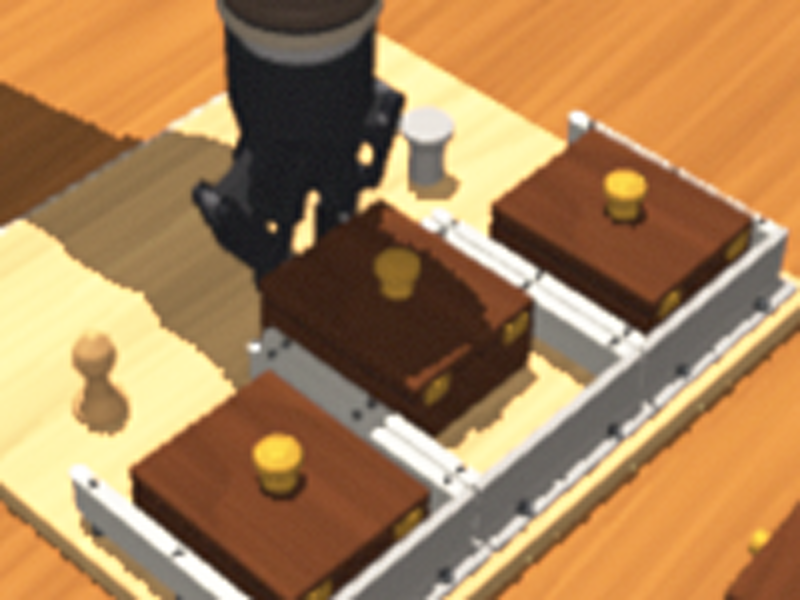

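Still centred, with x = 43 and about 46 mm to go.

Emit:
step_arm([
  [[0, -0.3, 0, 0, 3.5], [0, -0.3, 0, 0, 3.5], [0, -0.3, 0, 0, 3.5], [0, -0.3, 0, 0, 3.5], [0, -0.3, 0, 0, 3.5], [0, -0.3, 0, 0, 3.5], [0, -0.3, 0, 0, 3.5], [0, -0.3, 0, 0, 3.5], [0, -0.3, 0, 0, 3.5], [0, -0.3, 0, 0, 3.5], [0, -0.3, 0, 0, 3.5], [0, -0.3, 0, 0, 3.5]],
])

```text
clock: 10.65
eef_pos: [576.0, -33.9, 29.3]
ee_rot: [[-0.0, -0.995, 0.095], [0.0, 0.095, 0.995], [-1.0, 0.0, 0.0]]
contact_force: [-3.0, 1.2, -1.9]
grip_width: 34.7
```

Emit:
step_arm([
  [[0, -0.1, 0, 0, 3.5], [0, -0.1, 0, 0, 3.5], [0, -0.1, 0, 0, 3.5], [0, -0.1, 0, 0, 3.5], [0, -0.1, 0, 0, 3.5]],
])

```text
clock: 11.07
eef_pos: [580.7, -34.4, 29.3]
ee_rot: [[-0.0, -0.995, 0.095], [0.0, 0.095, 0.995], [-1.0, 0.0, 0.0]]
contact_force: [-4.1, 0.3, 0.7]
grip_width: 34.8
```

```bash
python3 look.py 9
python3 - <<'E'
import cv2
a=cv2.imread("pics/scene9.png")[190:340,220:420]
cv2.imwrite("pics/sz9.png",cv2.resize(a,None,fx=4,fy=4,interpolation=cv2.INTER_CUBIC))
E
python3 lid.py 9 '{"case":(320,347,253,280),"b":(280,300,294,315),"c":(367,385,229,247)}'
```

```text
11.1667 [581.  -34.4  29.3] yaw 84.5570593706212 35.127489732596345 [-2.4 -0.  -0.7]
TCP in lane 18.754254537200683 -0.48273965838143823
case [334.3 268. ] 122.0 [[86.  -1.4]]
b [289.1 305.1] 141.0 [[  91.3 -132.3]]
c [375.6 238.1] 106.0 [[ 88.8 127.1]]
```

View pics/sz9.png

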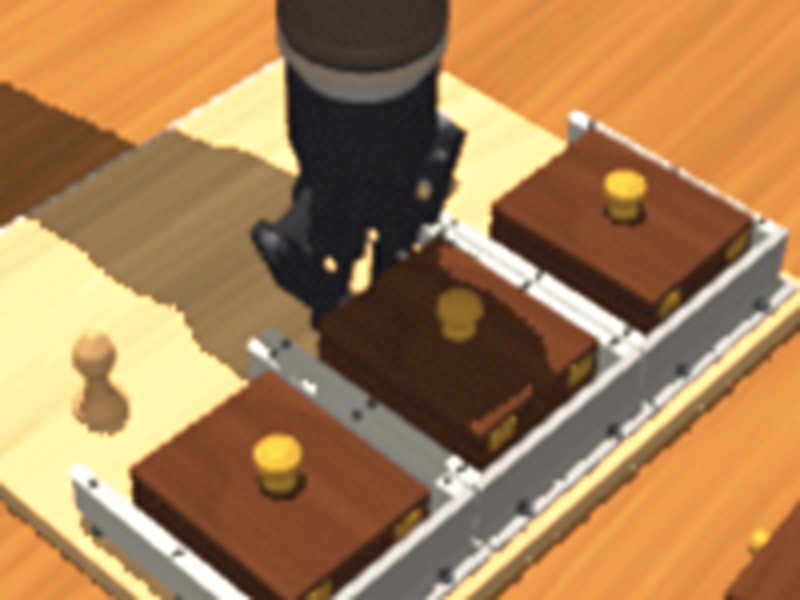

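About 3 to 4 mm to go, so I'll creep until the force rises.

Emit:
step_arm([
  [[0, -0.1, 0, 0, 3.5], [0, -0.1, 0, 0, 3.5], [0, -0.1, 0, 0, 3.5], [0, -0.05, 0, 0, 3.5]],
])

```text
clock: 11.5
eef_pos: [584.3, -34.7, 29.3]
ee_rot: [[0.0, -0.995, 0.095], [0.0, 0.095, 0.995], [-1.0, 0.0, 0.0]]
contact_force: [-5.7, 0.7, 2.0]
grip_width: 35.1
```

Emit:
step_arm([
  [[0, -0.05, 0, 0, 3.5], [0, -0.05, 0, 0, 3.5]],
])

```text
clock: 11.67
eef_pos: [585.1, -34.8, 29.3]
ee_rot: [[-0.0, -0.995, 0.095], [0.0, 0.095, 0.995], [-1.0, 0.0, 0.0]]
contact_force: [-5.2, 0.6, 2.2]
grip_width: 35.1
```

Emit:
step_arm([
  [[0, -0.05, 0, 0, 3.5], [0, -0.05, 0, 0, 3.5]],
])

```text
clock: 11.83
eef_pos: [586.1, -34.9, 29.4]
ee_rot: [[-0.0, -0.995, 0.095], [0.0, 0.095, 0.995], [-1.0, 0.0, 0.0]]
contact_force: [-5.7, 1.8, 2.3]
grip_width: 35.1
```

Emit:
step_arm([
  [[0, -0.05, 0, 0, 3.5], [0, -0.05, 0, 0, 3.5]],
])

```text
clock: 12.0
eef_pos: [587.1, -35.0, 29.4]
ee_rot: [[-0.0, -0.995, 0.095], [0.0, 0.095, 0.995], [-1.0, 0.0, 0.0]]
contact_force: [-5.3, 1.2, 2.5]
grip_width: 34.8
```

Emit:
step_arm([
  [[0, -0.05, 0, 0, 3.5], [0, -0.05, 0, 0, 3.5]],
])

```text
clock: 12.17
eef_pos: [588.1, -35.1, 29.3]
ee_rot: [[-0.0, -0.995, 0.095], [0.0, 0.095, 0.995], [-1.0, 0.0, 0.0]]
contact_force: [-4.8, 0.6, 3.0]
grip_width: 35.1
```

```bash
python3 look.py 10
python3 - <<'E'
import cv2
a=cv2.imread("pics/scene10.png")[190:340,220:420]
cv2.imwrite("pics/sz10.png",cv2.resize(a,None,fx=4,fy=4,interpolation=cv2.INTER_CUBIC))
E
python3 lid.py 10 '{"case":(323,349,256,283),"b":(280,300,294,315),"c":(367,385,229,247)}'
```

```text
12.2667 [588.2 -35.1  29.4] yaw 84.55595947655056 35.055780174060835 [-4.7  0.2  2. ]
TCP in lane 25.9897089854201 -0.4771010207914558
case [337.1 269.8] 117.0 [[93.4 -1.3]]
b [289.1 305.2] 139.0 [[  91.4 -132.3]]
c [375.6 238.1] 106.0 [[ 88.7 127.2]]
```

View pics/sz10.png

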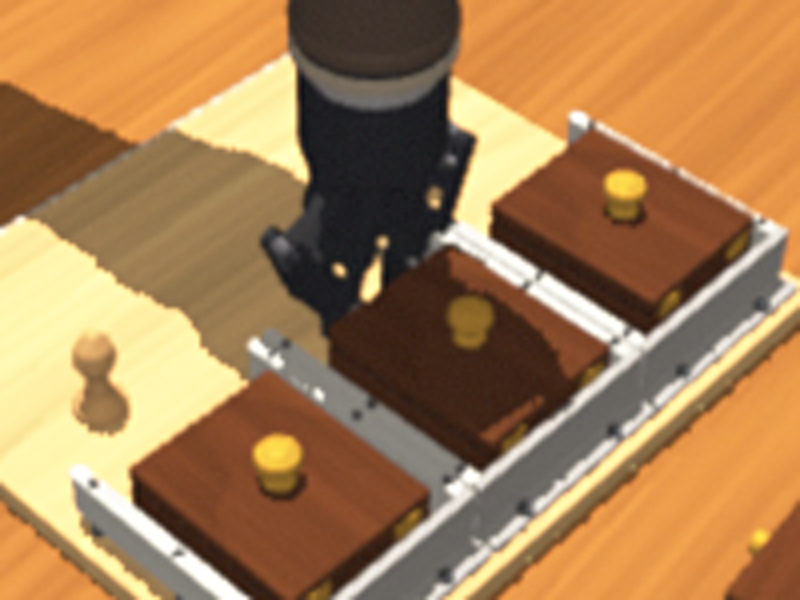

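The force is still only sliding friction, about 5 N, so the stop isn't reached yet. The stored cases probably stand a little off theirs. I'll keep creeping.

Emit:
step_arm([
  [[0, -0.05, 0, 0, 3.5], [0, -0.05, 0, 0, 3.5]],
])

```text
clock: 12.43
eef_pos: [589.0, -35.2, 29.3]
ee_rot: [[-0.0, -0.995, 0.095], [0.0, 0.095, 0.995], [-1.0, 0.0, 0.0]]
contact_force: [-4.3, 0.2, 2.1]
grip_width: 35.1
```

Emit:
step_arm([
  [[0, -0.05, 0, 0, 3.5], [0, -0.05, 0, 0, 3.5]],
])

```text
clock: 12.6
eef_pos: [590.0, -35.2, 29.3]
ee_rot: [[-0.0, -0.995, 0.095], [0.0, 0.095, 0.995], [-1.0, 0.0, 0.0]]
contact_force: [-5.3, 1.4, 2.6]
grip_width: 35.3
```

Run:
```python
import sys;sys.argv=["",0,"{}"]
from meas import *
O=np.array([562.4,-32.2]);d=np.array([.99554,-.0943]);n=np.array([.0943,.99554])
a=cv2.imread("pics/top0.png").astype(int)
for u in(328,337,346): print(u,[(r,a[r,u].tolist()) for r in range(173,190)])
for r in range(176,190):
    print(r,[round(float((ray("top",(337,r),z)[0]-O)@d),1) for z in(18,54,56)])
# rail mouth ends: white pair bottom
for u in (313,315,353,355): print(u,[(r,cv2.cvtColor(a.astype(np.uint8),40)[r,u].tolist()) for r in range(222,238,1)])
for p in((313,231),(354,234)): print((ray("top",p,54)[0]-O)@d)
```

```text
328 [(173, [72, 140, 216]), (174, [70, 144, 223]), (175, [68, 142, 219]), (176, [67, 134, 209]), (177, [100, 169, 224]), (178, [136, 217, 246]), (179, [166, 208, 233]), (180, [186, 199, 209]), (181, [154, 167, 177]), (182, [107, 118, 129]), (183, [99, 109, 123]), (184, [97, 110, 122]), (185, [125, 189, 227]), (186, [142, 221, 248]), (187, [146, 225, 249]), (188, [150, 227, 250]), (189, [148, 226, 250])]
337 [(173, [70, 139, 217]), (174, [68, 145, 223]), (175, [69, 141, 218]), (176, [66, 132, 207]), (177, [61, 123, 188]), (178, [131, 210, 241]), (179, [170, 228, 247]), (180, [187, 215, 227]), (181, [203, 216, 222]), (182, [150, 163, 172]), (183, [95, 107, 121]), (184, [97, 110, 124]), (185, [104, 130, 146]), (186, [127, 191, 229]), (187, [140, 222, 248]), (188, [147, 226, 250]), (189, [147, 226, 250])]
346 [(173, [71, 140, 217]), (174, [69, 146, 223]), (175, [70, 142, 220]), (176, [69, 135, 214]), (177, [69, 140, 216]), (178, [82, 149, 216]), (179, [134, 214, 245]), (180, [144, 198, 227]), (181, [174, 190, 201]), (182, [181, 196, 205]), (183, [133, 147, 157]), (184, [98, 110, 123]), (
[... 1252 characters left out ...]
(224, [24, 97, 253]), (225, [25, 97, 252]), (226, [25, 96, 253]), (227, [24, 101, 248]), (228, [24, 98, 241]), (229, [24, 98, 241]), (230, [24, 98, 240]), (231, [25, 92, 242]), (232, [23, 98, 229]), (233, [20, 99, 220]), (234, [24, 95, 247]), (235, [27, 87, 253]), (236, [27, 89, 252]), (237, [25, 95, 252])]
355 [(222, [24, 15, 244]), (223, [24, 15, 245]), (224, [24, 15, 244]), (225, [24, 15, 244]), (226, [25, 14, 243]), (227, [19, 34, 202]), (228, [16, 42, 151]), (229, [26, 24, 226]), (230, [21, 7, 248]), (231, [24, 5, 249]), (232, [24, 10, 247]), (233, [20, 33, 208]), (234, [17, 77, 155]), (235, [24, 99, 240]), (236, [26, 85, 253]), (237, [25, 92, 253])]
3.191485167532557
3.2633451967781326
```

The stop face measures about x = 150.5 in my working frame, so that frame is about 5 mm short in x and home is within 1 to 2 mm. I'll keep creeping.

Emit:
step_arm([
  [[0, -0.05, 0, 0, 3.5], [0, -0.05, 0, 0, 3.5]],
])

```text
clock: 12.77
eef_pos: [590.3, -35.3, 29.4]
ee_rot: [[-0.002, -0.995, 0.095], [0.0, 0.095, 0.995], [-1.0, 0.002, 0.0]]
contact_force: [-9.2, 1.2, 7.6]
grip_width: 35.0
```

Emit:
step_arm([
  [[0, -0.05, 0, 0, 3.5], [0, -0.05, 0, 0, 3.5]],
])

```text
clock: 12.93
eef_pos: [590.2, -35.3, 29.3]
ee_rot: [[-0.004, -0.995, 0.095], [0.001, 0.095, 0.995], [-1.0, 0.004, 0.0]]
contact_force: [-13.0, 1.9, 9.4]
grip_width: 35.3
```

The TCP stalls at x = 590.2 and the force is rising, so this is the stop. One more small press to square it, then I'll ease off, back straight out and lift.

Emit:
step_arm([
  [[0, -0.1, 0, 0, 3.5], [0, 0, 0, 0, 3.5], [0, 0, 0, 0, 3.5]],
])

```text
clock: 13.18
eef_pos: [590.2, -35.3, 29.1]
ee_rot: [[-0.006, -0.995, 0.095], [0.001, 0.095, 0.995], [-1.0, 0.006, 0.001]]
contact_force: [-14.4, 1.0, 10.3]
grip_width: 34.9
```

Emit:
step_arm([
  [[0, 0.1, 0, 0, 3.5], [0, 0.1, 0, 0, 3.5], [0, 0.2, 0, 0, 3.5], [0, 0.4, 0, 0, 3.5], [0, 1, 0, 0, 3.5], [0, 1, 0, 0, 3.5], [0, 1.5, 0, 0, 3.5], [0, 1.5, 0, 0, 3.5], [0, 2, 0, 0, 3.5], [0, 2, 0, 0, 3.5], [0, 0, 0, 0, 3.5]],
])

```text
clock: 14.1
eef_pos: [491.6, -26.1, 29.1]
ee_rot: [[-0.003, -0.995, 0.095], [0.001, 0.095, 0.995], [-1.0, 0.003, 0.0]]
contact_force: [-0.8, 0.5, -0.4]
grip_width: 35.1
```

Emit:
step_arm([
  [[-3, 0, 0, 0, 3.5], [-3, 0, 0, 0, 3.5], [-3, 0, 0, 0, 3.5], [-3, 0, 0, 0, 3.5], [-3, 0, 0, 0, 3.5], [-3, 0, 0, 0, 3.5], [-2, 0, 0, 0, 3.5], [0, 0, 3.5, 0, 3.5], [0, 0, 3.5, 0, 3.5], [0, 0, 3.5, 0, 3.5], [0, 0, 3.5, 0, 3.5], [0, 0, 3.5, 0, 3.5]],
])

```text
clock: 15.1
eef_pos: [512.6, 149.7, 229.9]
ee_rot: [[0.002, -0.995, 0.095], [0.001, 0.095, 0.995], [-1.0, -0.002, 0.001]]
contact_force: [0.8, -1.1, -0.5]
grip_width: 35.1
```

Emit:
step_arm([
  [[0, 1, 3.5, 0, 3.5], [0, 1, 3.5, 0, 3.5], [0, 1, 3.5, 0, 3.5], [0, 1, 3.5, 0, 3.5], [0, 1, 3.5, 0, 3.5], [0, 1, 3.5, 0, 3.5], [0, 1, 3.5, 0, 3.5], [0, 1, 3.5, 0, 3.5], [0, 0, 3.5, 0, 3.5], [0, 0, 3.5, 0, 3.5], [0, 0, 0, 0, 3.5], [0, 0, 0, 0, 3.5]],
])

```text
clock: 16.1
eef_pos: [464.8, 506.3, 228.3]
ee_rot: [[-0.0, -0.996, 0.092], [0.0, 0.092, 0.996], [-1.0, 0.0, 0.0]]
contact_force: [0.4, -0.2, -0.2]
grip_width: 35.1
```

```bash
python3 look.py 11
python3 - <<'E'
import cv2
a=cv2.imread("pics/scene11.png")[190:340,220:420]
b=cv2.imread("pics/top11.png")[165:315,250:415]
cv2.imwrite("pics/sz11.png",cv2.resize(a,None,fx=4,fy=4,interpolation=cv2.INTER_CUBIC))
cv2.imwrite("pics/tz11.png",cv2.resize(b,None,fx=4,fy=4,interpolation=cv2.INTER_CUBIC))
E
```

```text
16.2 [466.3 503.1 229.1] yaw 84.51473676727011 34.994507369098905 [ 0.8 -0.8 -0.9]
TCP in lane -146.14959346603067 523.8453999272059
```

View pics/sz11.png

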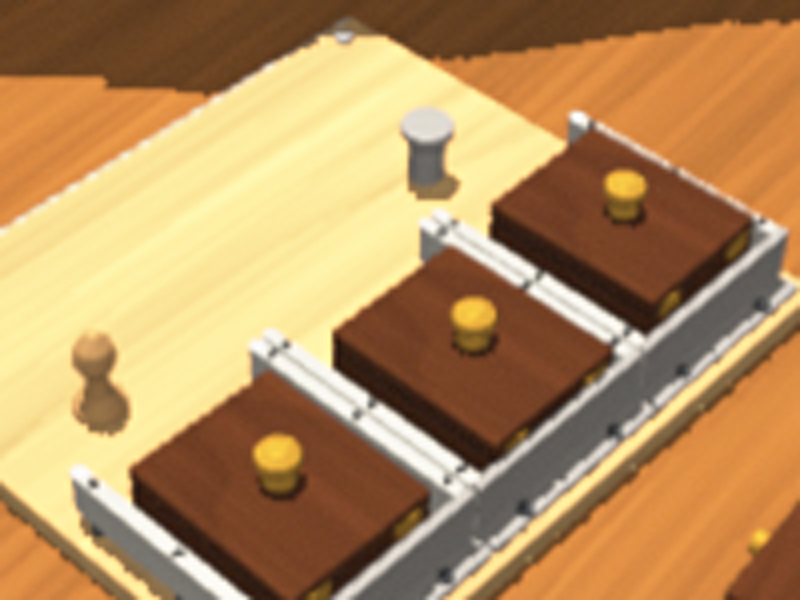

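View pics/tz11.png

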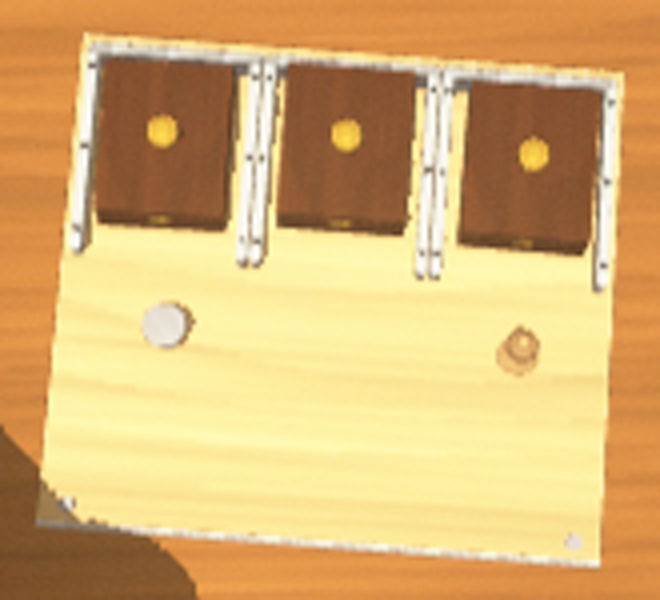

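The case is home against the stop, with board visible on both sides of it. The neighbours, collet and finial haven't moved. I'll check yaw and offset numerically.

Run:
```python
from meas import *
a=cv2.imread("pics/top11.png")
O=np.array([562.4,-32.2]);d=np.array([.99554,-.0943]);n=np.array([.0943,.99554])
k,_=knob("top",a,(325,348,188,208));q=ray("top",k,86)[0]-O;print("knob lane",q@d,q@n)
G=a[:,:,1].astype(float);c=(336,203)
L=np.array([(cross(G[r],155,c[0]-8,-1),r) for r in range(188,218)]);R=np.array([(cross(G[r],155,c[0]+8,1),r) for r in range(188,218)])
N=np.array([(u,cross(G[:,u],155,212,1)) for u in range(323,349)])
for nm,P,z in(("L",L,68),("R",R,68),("N",N,18)):
    o,v,r=fit(ray("top",P,z));print(nm,"lane",(o-O)@d,(o-O)@n,"angle rel",np.degrees(np.arctan(v@n/(v@d))) if nm!="N" else np.degrees(np.arctan(-(v@d)/(v@n))),r)
t0=cv2.imread("pics/top0.png");
diff=cv2.absdiff(a,t0).max(2)>60;v,u=np.nonzero(diff[165:315,255:415]);print(len(u))
```

```text
knob lane 94.83867030021608 0.8460531800793798
L lane 84.04662192037966 46.389997034271246 angle rel 0.12570148161424818 0.653714701568737
R lane 96.97808819113162 -46.7761348981018 angle rel 0.04367858681685832 1.1536702008025876
N lane 40.54946661566164 2.14427666424561 angle rel -0.22449979400022899 0.5654617437458735
3568
```

The case is square to within 0.2°, centred to within 1 mm, and up against the stop. Handing in.

```bash
python3 -c "
from workcell import ctrl
print(ctrl.job_done())"
```

```text
the job is handed in; nothing more can be done
None
```

The case stands home and square against the back stop of the middle lane, and the job is handed in at about 16 s of the 64 s allowed.

I pushed it with both fingertips on its near end wall, steering out the starting offset of about 6 mm and 1.9° on the way in. Before the fingers went between the rails I backed off and narrowed them from 50 to 35 mm. At the stop the tool stalled while the push force rose to about 14 N. I then backed straight out, lifted and moved clear.

**Last checks:**
- **Case:** it is turned at most 0.2° from the lane and sits within about 1 mm of the centre line. Board shows between the case and both rails.
- **Rails:** nothing suggested contact with a rail. Sideways force stayed under 2 N throughout.
- **Other things:** the stored cases' measured positions did not change. The collet and finial look unmoved.
- **Robot:** it touches nothing.

**One disagreement:** my first lane origin, taken from the stored cases' knobs, was about 5–6 mm short in x. The stop face seen in the top view (about 150.5 mm in that frame, not 145) and the force rise agree with where the case now stands. Its knob reads 94.8 mm in that frame, and home there is about 94.5–95.5 mm.

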